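# Open the microcentrifuge

### The arm

A 6-joint arm with a two-finger parallel gripper is mounted at the origin on the work surface. World frame = base frame: x ahead of the robot, y to its left, z up, the work surface at z = 0. Lengths are in m, angles in rad, forces in N, time in s.
With the tool pointing down it reaches from about 0.25 to 0.775 m from the base axis. Payload 4 kg.
Tool frame: the origin (TCP) lies at the very end of the fingers, on their centre line; the grasp point (between the pads) lies 19 mm behind it; z points along the fingers, y is the direction in which the jaws open and shut (so a half turn about z gives the same grasp; the last joint's range is limited). The gripper opens to 94 mm and grips with 3 to 60 N. Pads are 16 mm wide; open, the fingers measure 119 mm over their backs; the gripper's body (75 mm by 177 mm) begins 78 mm behind the grasp point.
Start: joints at [-1.354, 0.087, 1.371, -0, 1.684, -0.103], TCP at [0.173, -0.522, 0.206] pointing down, gripper open.
Joint ranges: [-3.1, 3.1], [-0.76, 2.03], [0.27, 2.55], [-1.08, 4.22], [0.17, 2.65], [-2.57, 2.57]. Speed limits (rad/s): [2.79, 2.79, 3.14, 3.14, 3.14, 3.14].

### API

Orientations are given as [roll, pitch, yaw] about the fixed x, y, z axes, in that order (R = Rz(yaw) Ry(pitch) Rx(roll)).
In Python, from bench import robot, cams, models gives the robot as it stands.
- The arm moves only by the tool step_arm, never from a script. Its argument "series" is a list of rows, each a list of 5 numbers: the gripper command: -1 is shut, 1 is fully open, values between are in proportion, then the shift along the tool's x, y, z in mm, then the turn about the tool's z in degrees. A call has 1 to 20 rows; each row is the pose to reach, as a shift and turn from the pose commanded when the call began, along the tool's axes at that moment; what a row does not reach only later rows make up. A row lasts 1/8 s, in which the tool goes at most 62.5 mm and 10.7 degrees, less where a joint would pass 70% of its speed; a pose out of reach is approached as far as the arm can. A call with a gripper value outside its range is refused whole. The fingers move at their own pace and stop on an object; the grip force is fixed at half the most. Time passes only in rows, so rows that repeat a pose let the fingers close. It gives the time, the measured TCP pose, the force and the opening at its end, in the units of the state.
- robot.get_obs(): the state, without advancing time (a new reading comes with each control period).
- cams.snapshot(name): name is "side" or "top"; returns a dict with "pixels" (384x512x3 uint8, red, green, blue), "fov_y" (degrees; the focal length in pixels is half the picture's height over the tangent of half this angle, whatever the lens; pixels are square), "cx", "cy" (the principal point, pixels), "k1" (the pictures are not rectified: a ray, as slopes to the right and down, at radius r is drawn at 1 + k1 r^2 times it, then the intrinsics apply), "R" (3x3) and "t" (3): a world point X has camera coordinates R X + t. Camera axes: x right, y down, z forward; pixel columns grow to the right and rows downward; lengths in m; the calibration is good to about 2 mm. A picture is of the moment at which its call begins. There is no depth.
- robot.close_job(): hands the job in, once; it reports no verdict.
Trained networks look in a picture, given as the dict that the camera call returned (one of the last four; its "shot" number tells which), for a name from the list of things; names that differ only in an ending like _2 or _b are one class to them, and where a whole thing is asked for, a point or a joint stands for the part that bears it (a point fixed in the world has none). Each returns a list of dicts, best first, with "p" (0 to 1); they miss things now and then, are a little off and sometimes report something else, mostly with a low value. They report only what shows in the picture. A call takes as long as a camera call.
- models.find_in(picture, label): "position" ([x, y, z] in m, in world coordinates, good to about 4 mm: the middle of the surface that is visible of it).
- models.pinpoint(picture, label): "position" ([x, y, z] in m, in world coordinates, good to about 4 mm: a listed point, or the origin of a listed thing).
The state is a dict: "time": time; "joint_positions": joint angles; "qvel": joint speeds; "joint_torque": joint torques, N m; "tool_pos": TCP position; "ee_rot": TCP orientation; "wrist_force": force on the tool from outside, world axes, zero at the start; "wrist_torque": the same for the moment, N m; "width": finger opening in m.
Only numpy, scipy, OpenCV 4.12 (cv2) and the standard library are available. Lean on these libraries where they do the work, as an engineer would, in place of code of your own. Each camera call takes 0.05 s, during which the arm holds its last target. There are 200 camera calls.

### The job

The sample extracts have finished spinning. Press the orange release tab at the front of the microcentrifuge so that its lid springs up, then push the lid back until it rests fully open against its stop. Keep your fingers off the rotor and tubes inside, and leave the centrifuge and everything else on the table standing where it is: nothing is to be picked up.

Things in the scene. Friction and masses are not known exactly. Their poses are not given: they have to be found in the camera images.
- centrifuge: loose microcentrifuge on rubber feet, about 4.2 kg: off-white housing 210 mm deep (x), 180 mm wide (y), round bowl under the grey lid; deck 105 mm and closed lid's top 120 mm above the table. Origin at the centre of its underside; its front, with the tab, faces its own -x; +z is up. The hinge axis runs along y at x = +90, z = 108 mm. A sideways push of over about 15 N can make it slide
- rotor: dark rotor with capped tubes in the bowl, 120 mm wide, all of it below the deck; origin on its axis, 67 mm above the table; its top lies 94 mm above the table. Not to be touched
- lid (a joint): lid angle, rad: 0 closed and latched. Once the tab is pressed, spring pins lift it to about 0.7 within half a second; there it rests. If let go before upright (1.57) it falls back to 0.7; well past upright it sinks on to its stop at 1.92, fully open. Pushing takes 1 to 2 N near the front edge; dragging across the edge adds friction, so move with the lid, round its hinge
- release_tab (a joint): angle of the release tab, rad: 0 at rest; grows as the front of the tab is pressed down. The hook lets go of the lid at about 0.13; the tab's own stop is at 0.22. It springs back when let go
- tab_top (a point): point to press: top of the orange tab, 8 mm from its front end, midway across, 90 mm above the table, 46 mm in front (-x) of the closed lid's edge. Tab 28 mm wide (y), 6 mm thick, sticks out 37 mm from an orange hook that stands up to 121 mm, 22 mm wide, against the lid. Pressed straight down here it takes 3 to 6 N, about 5 mm to release, 8 mm to its stop
- lid_edge (a point): middle of the lid's front edge, at its underside. The lid is flat: 185 mm from hinge to here, 172 mm wide, 12 mm thick, plus a lip 34 mm wide that sticks out 9 mm further in the middle. The underside lies in the plane through the hinge axis and this point. Height above the table: 226 mm at 0.7 rad, 293 upright, 282 fully open (then 63 mm behind the hinge)
- lid_hinge (a point): middle of the lid's hinge axis, 108 mm above the table
- tube_rack: bystander: loose blue rack of capped sample tubes, 116 x 62 mm, 50 mm high; origin at the centre of its underside
- amber_jar: bystander: loose amber glass jar with a black lid, 60 mm wide, 85 mm high; origin at the centre of its underside
- vial: bystander: loose white screw-cap vial, 22 mm wide, 44 mm high; origin at the centre of its underside
- dish: bystander: loose white ceramic bowl, 90 mm wide, 35 mm high; origin at the centre of its underside
- solvent_bottle: bystander: loose clear glass bottle with a blue cap, 54 mm wide, 125 mm high; origin at the centre of its underside
- brush: bystander: loose flat brush lying on the table, 170 mm long, under 30 mm high; origin near its middle, at table height
- timer: bystander: loose white bench timer, 70 x 60 mm, 18 mm high; origin at the centre of its underside

How it is judged:
On the way, in this order (a step that is already met when the one before it is completed fails the run):
1. the release tab is pressed down (value of joint release_tab above 0.11 rad).
2. the lid has sprung up (value of joint lid above 0.5 rad), for 0.1 s.
3. the lid is pushed fully open (value of joint lid above 1.8 rad), for 0.2 s.
At the end, for the whole second after the job is handed in: the lid rests open at its stop (within 0.12 rad of it), the release tab has sprung back, and the centrifuge and all seven bystanders are within 20 mm of where they started (value of joint lid above 1.8 rad and velocity of joint lid between -0.1 and 0.1 rad/s and value of joint release_tab below 0.06 rad and distance of each of centrifuge, tube_rack, amber_jar, vial, dish, solvent_bottle, brush, timer from where it was at the start of the episode below 0.02 m); the robot touches nothing.
It fails at once if the rotor or its tubes are touched (contact force between any of the fingers, the arm and rotor above 0.5 N).
It fails at once if the centrifuge is shoved, tipped or lifted (distance of centrifuge from where it was at the start of the episode above 0.02 m or angle between centrifuge's own z axis and vertical above 0.08 rad).
It fails at once if something else on the table is moved, lifted or knocked over (distance of any of tube_rack, amber_jar, vial, dish, solvent_bottle, brush, timer from where it was at the start of the episode above 0.02 m).
It also fails if it takes over 51 s, if anything falls off the work surface, if the arm or the gripper's body presses on something with over 40 N, if the wrist force passes 120 N, or if a joint passes its speed limit or range.

## Working session

There is one attempt and no reset: what is moved stays moved. The work goes in short steps, Python scripts to look and compute and a tool call to move; the robot and the scene stay as the last step left them, time stands still between calls to the robot, and variables do not carry over. Pictures are saved under pics/ and viewed, about 8 in all and at most 12, crops included, and the job is handed in when it is done.

Besides the shell and the picture viewer there is one more tool, called by a JSON object that holds its "method" and its "body". step_arm: Moves the arm, as the interface text tells. Its arguments: {"type":"object","properties":{"series":{"type":"array","items":{"type":"array","items":{"type":"number"}}}},"required":["series"]}

```bash
mkdir -p pics && python3 - <<'E'
from bench import robot,cams,models
import cv2
o=robot.get_obs();print(o['time'],o['tool_pos'],o['ee_rot'],o['wrist_force'],o['width'])
ps={}
for n in('side','top'):
    p=cams.snapshot(n);cv2.imwrite(f'pics/{n}0.png',p['pixels'][:,:,::-1])
    for l in('tab_top','lid_edge','lid_hinge','centrifuge','rotor','tube_rack','amber_jar','vial','dish','solvent_bottle','brush','timer'):
        print(n,l,[([round(float(v),3) for v in d['position']],round(d['p'],2)) for d in models.pinpoint(p,l)[:2]])
E
```

```text
0.0 [ 0.17278998 -0.52158877  0.20432874] [-3.13946050e+00 -2.26134400e-04  3.19778863e-01] [ 0.17324813  0.74214019 -0.49017005] 0.09417647828521637
side tab_top [([0.436, -0.04, 0.091], 0.72), ([0.568, -0.091, 0.001], 0.31)]
side lid_edge [([0.478, -0.057, 0.108], 0.84)]
side lid_hinge [([0.645, -0.124, 0.109], 0.58)]
side centrifuge [([0.537, -0.245, 0.001], 0.74), ([0.572, -0.092, -0.002], 0.65)]
side rotor []
side tube_rack [([0.626, 0.046, 0.0], 0.67)]
side amber_jar [([0.537, -0.247, 0.004], 0.84)]
side vial [([0.467, 0.068, -0.001], 0.66), ([0.494, 0.444, 0.001], 0.39)]
side dish [([0.64, 0.443, 0.002], 0.87)]
side solvent_bottle [([0.646, -0.451, -0.001], 0.94)]
side brush [([0.456, -0.43, 0.0], 0.57), ([0.464, 0.069, -0.004], 0.26)]
side timer [([0.493, 0.446, -0.004], 0.65)]
top tab_top [([0.435, -0.042, 0.087], 0.58)]
top lid_edge [([0.477, -0.065, 0.11], 0.6)]
top lid_hinge [([0.65, -0.127, 0.106], 0.9)]
top centrifuge [([0.56, -0.088, 0.001], 0.72)]
top rotor [([0.455, -0.43, 0.002], 0.25)]
top tube_rack [([0.562, -0.088, -0.001], 0.4)]
top amber_jar [([0.537, -0.247, -0.002], 0.54)]
top vial [([0.65, -0.449, -0.002], 0.57), ([0.466, 0.074, -0.001], 0.51)]
top dish [([0.637, 0.444, 0.002], 0.85)]
top solvent_bottle [([0.649, -0.45, -0.002], 0.87)]
top brush [([0.455, -0.431, 0.007], 0.72)]
top timer [([0.496, 0.443, 0.002], 0.81)]
```

View pics/side0.png

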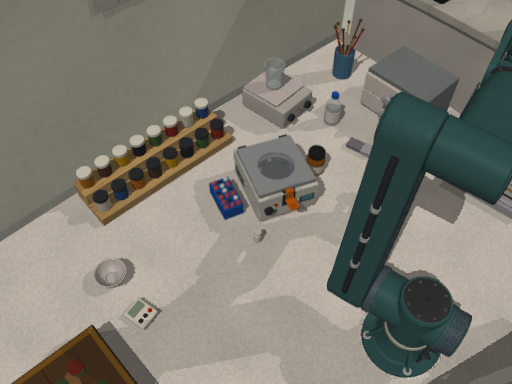

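View pics/top0.png

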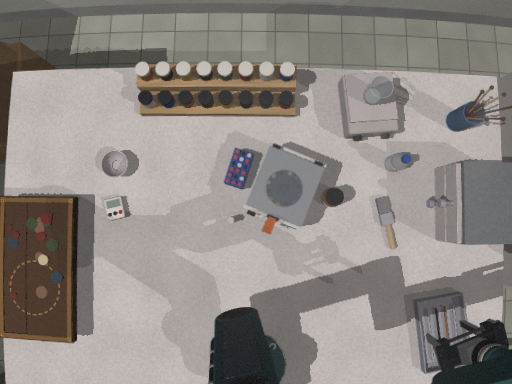

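Both cameras agree. The side view shows the centrifuge near pixel (275,175) with its orange tab near (291,200). In the top view it is near (287,187) with the tab near (269,226). The yaw is about -21°, and the tab-to-hinge distance measures 228 mm against 231 nominal. I'll move to hover over the tab with the jaws shut and square to the lid.

{"method": "step_arm", "body": {"series": [[-1, 40, -37, 0, 4], [-1, 80, -75, 0, 8], [-1, 120, -112, 0, 12], [-1, 160, -150, 0, 16], [-1, 199, -187, 0, 20], [-1, 239, -224, 0, 24], [-1, 279, -262, 0, 28], [-1, 319, -299, 0, 32], [-1, 359, -337, 0, 36], [-1, 385, -361, 0, 38], [-1, 398, -374, 0, 39.5], [-1, 398, -374, 30, 39.5], [-1, 398, -374, 65, 39.5], [-1, 398, -374, 65, 39.5], [-1, 398, -374, 65, 39.5]]}}

```text
time: 3.18
tool_pos: [0.4338, -0.0422, 0.1418]
ee_rot: [-3.141, -0.002, -0.37]
wrist_force: [-0.0, -0.3, 0.1]
width: 0.0002
```

```bash
python3 - <<'E'
from bench import robot,cams,models
import cv2,numpy as np
o=robot.get_obs();print(o['time'],o['tool_pos'],o['ee_rot'],o['wrist_force'],o['width'],o['joint_positions'])
ims=[]
for n in('side','top'):
    p=cams.snapshot(n)
    for l in('tab_top','lid_edge','lid_hinge'):
        print(n,l,[([round(float(v),3) for v in d['position']],round(d['p'],2)) for d in models.pinpoint(p,l)[:1]])
    c=p['pixels'][110:260,200:350,::-1];ims.append(cv2.resize(c,(400,400),interpolation=3))
cv2.imwrite('pics/hover.png',np.hstack(ims))
E
```

```text
3.175 [ 0.43381874 -0.04220088  0.14181108] [-3.14140677e+00 -1.93473258e-03 -3.69745344e-01] [-0.02268493 -0.31185519  0.08049279] 0.00022730469945717748 [-2.27122743e-01 -1.51170476e-01  1.72864192e+00 -9.10127965e-05
  1.56217970e+00  1.71341944e+00]
side tab_top [([0.438, -0.042, 0.089], 0.65)]
side lid_edge [([0.477, -0.06, 0.108], 0.83)]
side lid_hinge [([0.647, -0.125, 0.106], 0.72)]
top tab_top []
top lid_edge [([0.48, -0.063, 0.11], 0.55)]
top lid_hinge [([0.649, -0.125, 0.106], 0.63)]
```

View pics/hover.png

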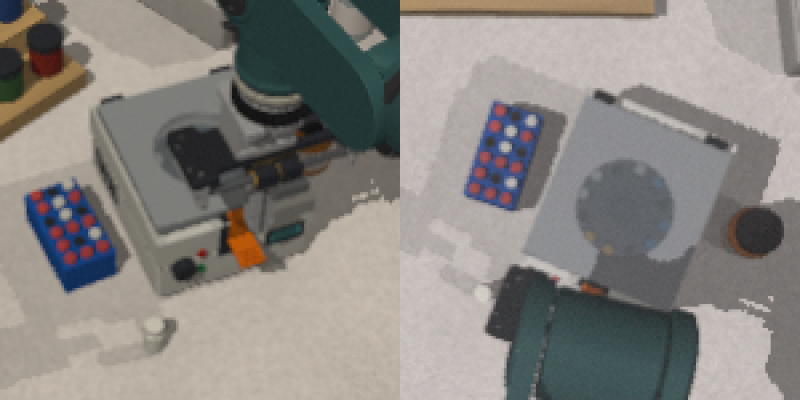

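The fingers are over the tab (orange, crop px about 245,245) and the jaw axis is square to the lid. Next I'll press in small steps and watch the force.

{"method": "step_arm", "body": {"series": [[-1, 0, 0, 25, 0], [-1, 0, 0, 44, 0], [-1, 0, 0, 50, 0], [-1, 0, 0, 53, 0], [-1, 0, 0, 55, 0], [-1, 0, 0, 57, 0], [-1, 0, 0, 58, 0], [-1, 0, 0, 58, 0], [-1, 0, 0, 58, 0], [-1, 0, 0, 58, 0]]}}

```text
time: 4.82
tool_pos: [0.4334, -0.042, 0.0831]
ee_rot: [-3.142, -0.001, -0.37]
wrist_force: [-3.8, 0.9, 5.7]
width: 0.0004
```

```bash
cat > look.py <<'E'
from bench import robot,cams,models
import cv2,numpy as np,sys
o=robot.get_obs();print(o['time'],o['tool_pos'],o['wrist_force'])
ims=[]
for n in('side','top'):
    p=cams.snapshot(n)
    for l in sys.argv[2:]:
        print(n,l,[([round(float(v),3) for v in d['position']],round(d['p'],2)) for d in models.pinpoint(p,l)[:2]])
    c=p['pixels'][110:260,200:350,::-1];ims.append(cv2.resize(c,(400,400),interpolation=3))
cv2.imwrite(f'pics/{sys.argv[1]}.png',np.hstack(ims))
E
python3 look.py press lid_edge lid_hinge
```

```text
4.825 [ 0.43339762 -0.04200569  0.08309929] [-3.80926976  0.86095101  5.71578174]
side lid_edge [([0.516, -0.073, 0.223], 0.62)]
side lid_hinge [([0.646, -0.128, 0.108], 0.57)]
top lid_edge [([0.518, -0.08, 0.226], 0.79)]
top lid_hinge [([0.651, -0.124, 0.108], 0.92)]
```

View pics/press.png

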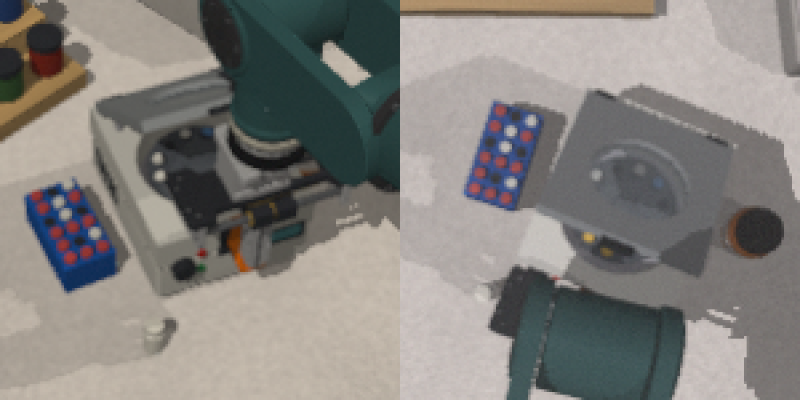

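The lid has sprung to about 0.7 rad: the edge measures (0.517, -0.077, 0.225) and the top view shows the bowl open. Next I'll lift straight up off the tab, then bring the fingertips just in front of the lid's lip.

{"method": "step_arm", "body": {"series": [[-1, 0, 0, -10, 0], [-1, 0, 0, -40, 0], [-1, 0, 0, -80, 0], [-1, 0, 0, -115, 0], [-1, 0, 0, -122, 0], [-1, 25, 0, -122, 0], [-1, 50, 0, -122, 0], [-1, 64, 0, -122, 0], [-1, 66, 0, -122, 0], [-1, 66, 0, -122, 0]]}}

```text
time: 6.38
tool_pos: [0.4942, -0.0656, 0.204]
ee_rot: [3.141, 0.001, -0.37]
wrist_force: [-0.9, 0.6, 0.6]
width: 0.0002
```

```bash
python3 look.py pre lid_edge lid_hinge centrifuge tab_top && python3 -c "
import numpy as np
for a in np.linspace(.7,1.57,14): print(round(a,2),round(157-194*np.cos(a)),-round(194*np.sin(a)-125))"
```

```text
6.375 [ 0.49421671 -0.06563657  0.20398926] [-0.92988801  0.57108448  0.55547592]
side lid_edge [([0.517, -0.073, 0.223], 0.71)]
side lid_hinge [([0.647, -0.129, 0.109], 0.82), ([0.559, -0.09, 0.068], 0.66)]
side centrifuge [([0.57, -0.09, 0.004], 0.95)]
side tab_top [([0.439, -0.043, 0.089], 0.77), ([0.625, 0.046, 0.001], 0.28)]
top lid_edge []
top lid_hinge [([0.65, -0.124, 0.11], 0.87), ([0.494, 0.445, 0.002], 0.27)]
top centrifuge []
top tab_top [([0.437, -0.039, 0.086], 0.38)]
0.7 9 0
0.77 17 -10
0.83 27 -19
0.9 37 -27
0.97 47 -35
1.03 58 -42
1.1 69 -48
1.17 81 -54
1.24 93 -58
1.3 106 -62
1.37 118 -65
1.44 131 -67
1.5 144 -69
1.57 157 -69
```

View pics/pre.png

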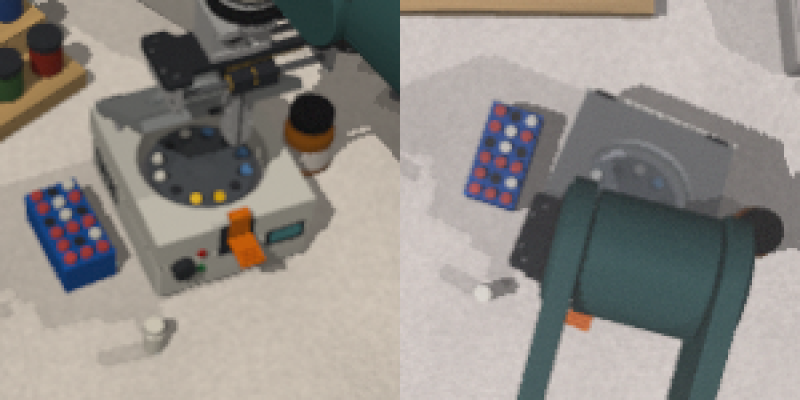

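The tab has sprung back, the lid is at 0.7 rad, and the fingers are just in front of its lip and clear of the rotor. Next I'll push along the arc round the hinge to about upright.

{"method": "step_arm", "body": {"series": [[-1, 9, 0, 0, 0], [-1, 17, 0, -10, 0], [-1, 27, 0, -19, 0], [-1, 37, 0, -27, 0], [-1, 47, 0, -35, 0], [-1, 58, 0, -42, 0], [-1, 69, 0, -48, 0], [-1, 81, 0, -54, 0], [-1, 93, 0, -58, 0], [-1, 106, 0, -62, 0], [-1, 118, 0, -65, 0], [-1, 131, 0, -67, 0], [-1, 144, 0, -68, 0], [-1, 155, 0, -68, 0], [-1, 155, 0, -68, 0]]}}

```text
time: 8.75
tool_pos: [0.6399, -0.1222, 0.2714]
ee_rot: [3.141, 0.001, -0.37]
wrist_force: [-0.2, -0.2, -0.6]
width: 0.0005
```

```bash
python3 look.py up lid_edge lid_hinge centrifuge tab_top
```

```text
8.75 [ 0.63993601 -0.12221038  0.27140614] [-0.1632761  -0.17584603 -0.60860231]
side lid_edge [([0.653, -0.126, 0.294], 0.87)]
side lid_hinge [([0.647, -0.129, 0.108], 0.71)]
side centrifuge [([0.572, -0.09, -0.001], 0.56)]
side tab_top [([0.438, -0.041, 0.086], 0.62)]
top lid_edge [([0.652, -0.133, 0.293], 0.72)]
top lid_hinge [([0.65, -0.123, 0.105], 0.72)]
top centrifuge [([0.565, -0.091, -0.001], 0.85)]
top tab_top [([0.435, -0.04, 0.084], 0.61), ([0.537, -0.249, -0.002], 0.19)]
```

View pics/up.png

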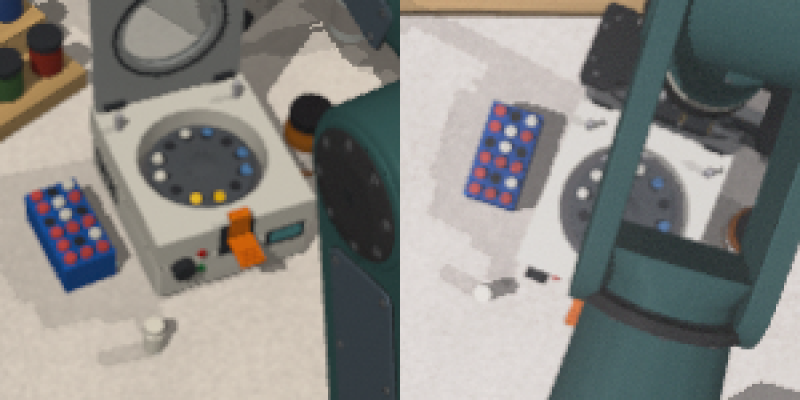

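The lid is upright (edge at 0.653, -0.13, 0.294) and the centrifuge hasn't moved. I'll push it past upright slowly, then back off.

{"method": "step_arm", "body": {"series": [[-1, 7, 0, 1, 0], [-1, 14, 0, 2, 0], [-1, 21, 0, 3, 0], [-1, 28, 0, 5, 0], [-1, 34, 0, 7, 0], [-1, 39, 0, 8, 0], [-1, 43, 0, 8, 0], [-1, 45, 0, 8, 0], [-1, 45, 0, 8, 0], [-1, 45, 0, 8, 0], [-1, 30, 0, 4, 0], [-1, 0, 0, -5, 0], [-1, -40, 0, -5, 0], [-1, -90, 0, -5, 0], [-1, -140, 0, -5, 0], [-1, -190, 0, -5, 0], [-1, -220, 0, -5, 0], [-1, -220, 0, -5, 0], [-1, -220, 0, -5, 0]]}}

```text
time: 11.62
tool_pos: [0.4346, -0.0425, 0.2777]
ee_rot: [-3.142, -0.001, -0.37]
wrist_force: [-0.4, -0.4, -0.2]
width: 0.0003
```

```bash
python3 look.py end lid_edge lid_hinge centrifuge tab_top tube_rack amber_jar vial dish solvent_bottle brush timer
```

```text
11.625 [ 0.43463576 -0.04254464  0.27765793] [-0.39632806 -0.42789579 -0.22593688]
side lid_edge [([0.706, -0.147, 0.282], 0.63)]
side lid_hinge [([0.649, -0.126, 0.11], 0.6)]
side centrifuge [([0.568, -0.092, 0.001], 0.86)]
side tab_top [([0.437, -0.043, 0.087], 0.58)]
side tube_rack [([0.624, 0.047, -0.002], 0.68)]
side amber_jar []
side vial [([0.462, 0.072, -0.002], 0.57)]
side dish [([0.641, 0.441, 0.001], 0.87)]
side solvent_bottle [([0.642, 0.445, 0.001], 0.49)]
side brush [([0.456, -0.435, -0.001], 0.56), ([0.495, 0.446, -0.002], 0.17)]
side timer [([0.487, 0.448, 0.0], 0.77)]
top lid_edge [([0.711, -0.154, 0.284], 0.95)]
top lid_hinge [([0.65, -0.127, 0.108], 0.9)]
top centrifuge [([0.563, -0.088, -0.0], 0.85)]
top tab_top [([0.437, -0.036, 0.089], 0.56)]
top tube_rack [([0.627, 0.051, 0.001], 0.7)]
top amber_jar [([0.538, -0.249, 0.002], 0.86), ([0.496, 0.444, 0.002], 0.23)]
top vial []
top dish [([0.465, 0.074, 0.0], 0.67), ([0.639, 0.442, 0.002], 0.61)]
top solvent_bottle [([0.622, 0.05, -0.002], 0.17)]
top brush [([0.453, -0.433, 0.002], 0.7), ([0.439, -0.04, 0.087], 0.66)]
top timer [([0.494, 0.444, -0.001], 0.73), ([0.639, 0.447, 0.001], 0.59)]
```

View pics/end.png

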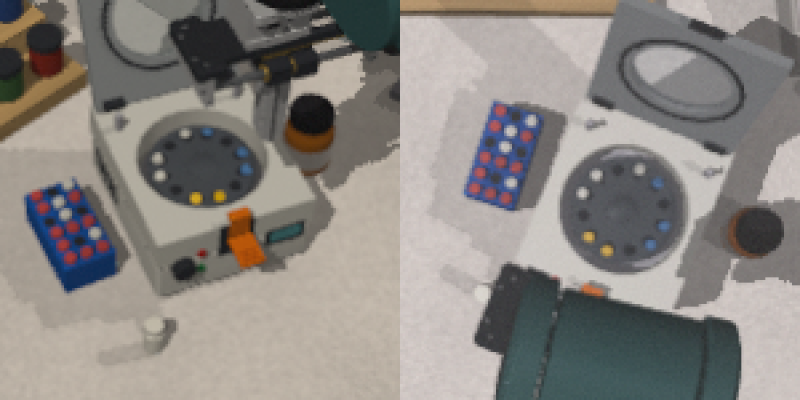

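The lid is fully open: its edge is about 64 mm behind the hinge at z = 0.283. The tab is back up and the robot is clear, so I'm handing in.

```bash
python3 -c "
from bench import robot
print(robot.close_job())"
```

```text
the job is handed in; nothing more can be done
None
```

I pressed the release tab with about 6 N, which let the lid spring to about 0.7 rad. I then pushed it round its hinge past upright until it rested on its stop, backed the arm away and handed the job in at about 12 s of the 51 s allowed. The hand-in reports no verdict.

- **Lid:** the last check put its edge about 64 mm behind the hinge at 283 mm height. Fully open should be 63 and 282 mm.
- **Tab and robot:** the tab measured about 88 mm high, back at rest. The wrist force was near zero, so the robot was touching nothing.
- **Rotor:** the fingers never went below deck height over the bowl, so the rotor and tubes were not touched.
- **Centrifuge and bystanders:** the centrifuge, rack, jar, vial, dish, brush and timer were all within measurement error of where they started.
- **Not confirmed:** the networks gave no valid reading of the solvent bottle in the last pictures, only false, lower-confidence hits at the dish and rack. The arm never went near it.

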